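# Open the safety cap of the fondue fuel dispenser

## Task

The fondue burner needs a refill: open the black fuel dispenser that is screwed to the ledge between the two glass ramekins. Push its orange safety cap down against the spring, keep it down while you twist it counter-clockwise (seen from above) to its stop, then lift it straight off and finish still holding the cap in the gripper, upright and still, roughly 80 mm above the place where it sat, over the open neck. Do not let go of it or put it down, and leave everything else on the ledge where it stands.

Things in the scene. Friction and masses are not known exactly. Their poses are not given: they have to be found in the camera images.
- dispenser: Black round fuel dispenser, fixed to the ledge on a 110 mm square steel plate; it cannot move or turn. Origin: centre of its underside, on the ledge; z up along the common axis of bottle, neck and cap. Body 82 mm across up to 80 mm high, sloping in to a 44 mm wide shoulder at 98 mm, then a white neck (39 mm over its lugs) up to 125 mm. A white dash on the shoulder shows +x.
- neck (a point): Centre of the top of the dispenser's neck, on the axis, 125 mm above the ledge. Lugs on the neck hold three pins inside the cap: the cap turns only when pushed down over 4 mm (6 is good, hard stop at 8), only counter-clockwise seen from above, and comes off when turned 43 to 67 degrees from locked (55 is the middle; hard stop at about 68).
- cap: Orange round ribbed push-and-turn cap, 35 g, 36 mm high, 47 mm in diameter over its solid upper 18 mm (the part to grip), 45 mm over its hollow skirt below. Origin: centre of its underside, 115 mm above the ledge while locked on the neck (top at 151 mm). z is up; a white dash on its top shows its +x, which lines up with the dispenser's +x while locked.
- cap_center (a point): Centre of the orange cap, half-way up (18 mm above its underside), 133 mm above the ledge while it is locked.
- seal (a joint): How far the small sprung grey seal disc in the neck is pushed down by the cap, in m: 0 while the cap sits locked or is off, up to 0.008 with the cap fully pressed. The spring pushes back with about 4 N at first, 7 N at 6 mm, 8 N fully down.
- ramekin_a: Glass ramekin, 80 mm across, 45 mm high, on the dispenser's left; origin at the centre of its underside. Bystander.
- ramekin_b: Glass ramekin like the other, on the dispenser's right; origin at the centre of its underside. Bystander.
- pot: Black fondue pot on its steel stand, 200 mm across, 180 mm high, with a handle reaching 160 mm out along its -x; origin at the centre of the stand's underside. Bystander; stands far to one side.
- forks: Round wooden holder, 100 mm across, with six fondue forks standing in it, 220 mm high; origin at the centre of its underside. Bystander; far to one side, opposite the pot.
- burner: Small steel fondue burner, 72 mm across, 50 mm high, short handle; origin at the centre of its underside. Bystander, beyond the dispenser.
- mill: Turned wooden pepper mill, 56 mm across, 180 mm high; origin at the centre of its underside. Bystander, on the left.

How it is judged:
On the way, in this order (a step that is already met when the one before it is completed fails the run):
1. the cap is pushed down on the neck against its spring, not yet turned (value of joint seal above 0.0037 m and angle between the x axis of cap and the x axis of dispenser, either way round below 0.4 rad), for 0.05 s.
2. the cap is twisted to its opening position while it still sits on the neck (angle between the x axis of cap and the x axis of dispenser, either way round above 0.7 rad and z of cap in the frame of dispenser below 0.118 m and horizontal distance between cap and neck below 0.005 m), for 0.05 s.
At the end, for the whole second after the job is handed in: The gripper holds the cap (finger force over 1 N), still (below 20 mm/s) and upright within 15 degrees, raised 50 to 140 mm from where it sat, its centre within 30 mm of the neck's axis, and not touching the dispenser, all through the last second (z of cap in the frame of dispenser between 0.165 and 0.255 m and horizontal distance between cap_center and neck below 0.03 m and angle between cap's own z axis and vertical below 0.26 rad and linear speed of cap below 0.02 m/s and contact force between the fingers and cap above 1 N and contact force between cap and dispenser below 0.05 N); the arm keeps its last pose, push and grip.
It fails at once if a bystander is shifted by more than 25 mm (distance of any of ramekin_a, ramekin_b, pot, forks, burner, mill from where it was at the start of the episode above 0.025 m).
It also fails if it takes over 45 s, if anything falls off the work surface, if the arm or the gripper's body presses on something with over 40 N, if the wrist force passes 120 N, or if a joint passes its speed limit or range.

## Robot

A 7-joint arm with a two-finger parallel gripper is mounted at the origin on the work surface. World frame = base frame: x ahead of the robot, y to its left, z up, the work surface at z = 0. Lengths are in m, angles in rad, forces in N, time in s.
With the tool pointing down it reaches from about 0.4 to 0.85 m from the base axis. Payload 4.5 kg.
Tool frame: the origin (TCP) lies between the finger pads; the fingertips stand r.tip_reach ahead of it and the grasp point (between the pads) lies 11 mm behind it (r.tip_reach is the distance from the TCP to the fingertips, in m); z points along the fingers, y is the line along which they close (so a half turn about z gives the same grasp; the last joint's range is limited). The gripper opens to 88 mm and grips with 3 to 60 N. Pads are 18 mm wide; open, the fingers measure 123 mm over their backs; the gripper's body (75 mm by 187 mm) begins 45 mm behind the grasp point.
Start: joints at [-1.07, 0.689, -0.195, 1.565, 0.157, 0.902, -0.215], TCP at [0.281, 0.558, 0.247] pointing down, gripper open.
Joint ranges: [-3.01, 3.01], [-0.46, 2.08], [-1.47, 1.51], [0.13, 2.56], [-1, 4.14], [0.04, 2.09], [-2.66, 2.66]. Speed limits (rad/s): [2.57, 2.57, 3.14, 3.14, 3.14, 3.14, 3.14].

## Interface

Orientations are given as a unit quaternion [x, y, z, w].
In Python, from plant import r, vision, workorder gives the robot as it stands.
- The arm moves only by the tool drive_tool, never from a script. Its argument "targets" is a list of rows, each an object of numbers: "tx", "ty", "tz": the shift along the world's x, y, z in units of 0.03 m (1.0 is 0.03 m); "wx", "wy", "wz": the turn, a rotation vector about the world's x, y, z in units of 60 degrees (1.0 is 60 degrees); "claw": the opening, from -1 (shut) to 1 (fully open). A call has exactly 8 rows; each row shifts and turns the commanded pose from where the row before left it; what a row does not reach is not made up. A row lasts 1/10 s, in which the tool goes at most 50 mm and 8.59 degrees, less where a joint would pass 70% of its speed; a pose out of reach is approached as far as the arm can. A call with a number of a shift or a turn outside -1 to 1 is refused whole. A call with a gripper value outside its range is refused whole. The fingers move at their own pace and stop on an object; "force" is the grip in N (left out, the last holds). Time passes only in rows, so rows that do not move let the fingers close, or fill a call up. It gives the time, the measured TCP pose, the force, the opening and the grip force at its end, in the units of the state.
- r.get_state(): the state, without advancing time (a new reading comes with each control period).
- vision.snapshot(name): name is "scene" or "top" or "wrist"; returns a dict with "image" (480x640x3 uint8, blue, green, red), "range_z" (480x640 float32, m along the optical axis (not along the pixel's ray), 0 where there is no reading), "K" (3x3 intrinsics, pixels), "cam_to_world" (4x4, takes a point from camera to world coordinates). Camera axes: x right, y up, looking along -z (the intrinsics and any distortion apply to the point x, -y, -z); pixel columns grow to the right and rows downward; lengths in m; the calibration is good to about 2 mm. A picture is of the moment at which its call begins.
- workorder.finish_job(): hands the job in; it is judged then, once.
The state is a dict: "clock": time; "q": joint angles; "qd": joint speeds; "joint_torque": joint torques, N m; "tool_pos": TCP position; "eef_rot": TCP orientation; "contact_force": force on the tool from outside, world axes, zero at the start; "moment": the same for the moment, N m; "opening": opening from 0.0 (shut) to 1.0 (fully open); "finger_force": force on a finger pad.
Only numpy, scipy, OpenCV 4.12 (cv2) and the standard library are available. Lean on these libraries where they do the work, as an engineer would, in place of code of your own. Each camera call takes 0.05 s, during which the arm holds its last target. There are 200 camera calls.

## Working session

There is one attempt and no reset: what is moved stays moved. The work goes in short steps, Python scripts to look and compute and a tool call to move; the robot and the scene stay as the last step left them, time stands still between calls to the robot, and variables do not carry over. Pictures are saved under pics/ and viewed, at most 10 in all, crops included, and the job is handed in when it is done.

Besides the shell and the picture viewer there is one more tool, called after "Emit:" as name(argument=value, ...), one argument or row to a line, values as JSON. drive_tool: Moves the arm, as the interface text tells. Its arguments: {"type":"object","properties":{"targets":{"type":"array","items":{"type":"object","properties":{"tx":{"type":"number"},"ty":{"type":"number"},"tz":{"type":"number"},"wx":{"type":"number"},"wy":{"type":"number"},"wz":{"type":"number"},"claw":{"type":"number"}}}},"force":{"type":"number"}},"required":["targets"]}

```bash
mkdir -p pics; cat > h.py <<'E'
import numpy as np, cv2
from plant import r, vision, workorder
def snap(n, save=None):
    s=vision.snapshot(n)
    if save: cv2.imwrite('pics/'+save,s['image'])
    return s
def ray(s,u,v):
    K=s['K'];T=s['cam_to_world']
    d=np.array([(u-K[0,2])/K[0,0],-(v-K[1,2])/K[1,1],-1.])
    return T[:3,3],T[:3,:3]@d
def onplane(s,u,v,z):
    o,d=ray(s,u,v); return o+d*(z-o[2])/d[2]
def bydepth(s,u,v):
    o,d=ray(s,u,v); return o+d*s['range_z'][int(round(v)),int(round(u))]
def orange(s):
    h=cv2.cvtColor(s['image'],cv2.COLOR_BGR2HSV)
    return cv2.inRange(h,(4,150,90),(18,255,255))
E
python3 - <<'E'
from h import *
print(r.get_state(), r.tip_reach)
for n in('scene','top'):
    s=snap(n,n+'0.png'); m=orange(s)
    k,l,st,c=cv2.connectedComponentsWithStats(m)
    print(n,s['K'],s['cam_to_world'])
    for i in range(1,k):
        if st[i,4]>40:
            print(st[i],c[i],bydepth(s,*c[i]))
E
```

```text
{'clock': 0.0, 'q': array([-1.07018821,  0.68997724, -0.19451791,  1.56635625,  0.15731815,
        0.90252506, -0.2150864 ]), 'qd': array([-2.09857218e-03,  5.24919456e-04,  8.14314977e-04, -5.16883604e-04,
        5.04392202e-05,  2.64938480e-04,  6.01100991e-04]), 'joint_torque': array([-3.70620965e-04, -5.27556860e+01, -1.26716405e+00, -1.53437752e+01,
       -5.27710444e-02,  6.32813302e-03,  1.67391531e-04]), 'tool_pos': array([0.28103666, 0.55754147, 0.24591109]), 'eef_rot': array([ 2.31235153e-01,  9.72897440e-01, -9.25038631e-04, -1.41483012e-04]), 'contact_force': array([ 0.43912479,  0.53502633, -0.03841648]), 'moment': array([ 0.01984396,  0.03786114, -0.00345224]), 'finger_force': 0.0, 'opening': 0.9993035344267015} 0.008
scene [[499.30611971   0.         321.90274131]
 [  0.         499.30611971 235.66068963]
 [  0.           0.           1.        ]] [[-0.3005165  -0.75104637  0.58789385  1.38419659]
 [ 0.95370036 -0.22882717  0.19517619  0.24719186]
 [-0.01206028  0.61932824  0.78503954  1.171696  ]
 [ 0.          0.          0.          1.        ]]
[    0     0   48
[... 4547 characters left out ...]
-04]
[189 380  20  14  74] [198.56756757 384.77027027] [0.26240914 0.29903463 0.00228511]
[209 382  19  10  73] [218.5890411  385.60273973] [0.26020157 0.25076976 0.00191047]
[191 390  20  10  67] [200.79104478 394.59701493] [ 2.39300045e-01  2.93335157e-01 -1.57928998e-04]
[263 392  18   7  42] [270.42857143 395.16666667] [0.2375273  0.12531779 0.00316243]
[299 399  21   9  59] [310.96610169 402.59322034] [0.22008447 0.02789561 0.00448893]
[131 429  11  10  48] [136.25   433.0625] [ 0.15165286  0.44405438 -0.00267893]
[475 458  15  10  47] [481.68085106 461.89361702] [ 0.08232544 -0.37578179 -0.00441467]
[228 463  50  17 286] [251.90559441 474.36713287] [ 0.05865383  0.16673254 -0.00041986]
```

View pics/top0.png

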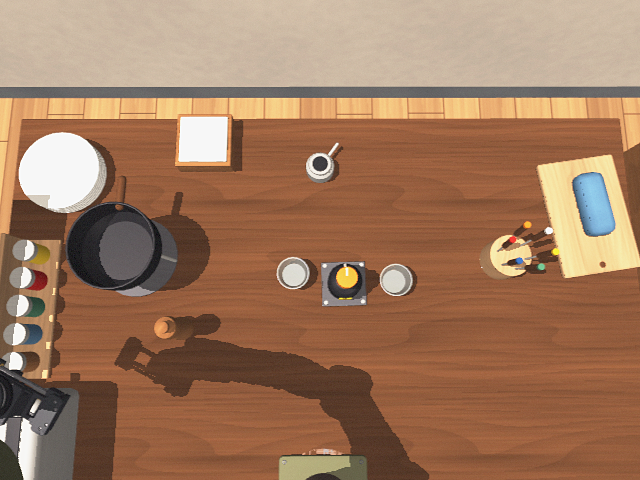

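View pics/scene0.png

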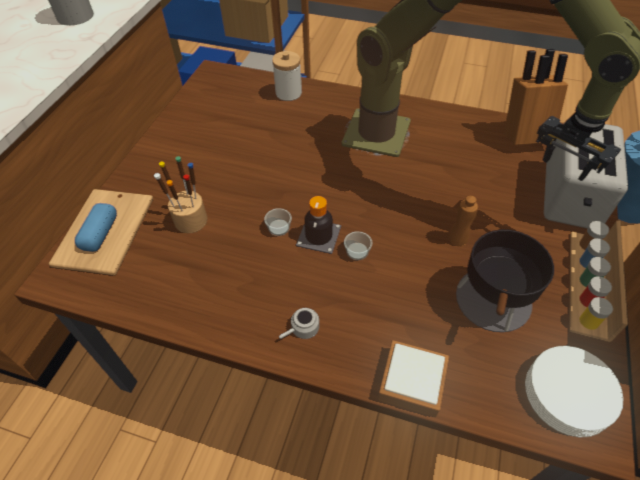

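The top view shows the cap at about (347,277) on its plate at (345,283), with ramekins at (293,273) and (396,280). The scene view shows the cap at about (318,206), with the mill near the left path. Next I measure the cap from both views.

```bash
cat >> h.py <<'E'
def capmask(s,box):
    h=cv2.cvtColor(s['image'],cv2.COLOR_BGR2HSV)
    m=cv2.inRange(h,(5,215,150),(28,255,255)); z=np.zeros_like(m); x0,y0,x1,y1=box
    z[y0:y1,x0:x1]=m[y0:y1,x0:x1]
    return z
E
python3 - <<'E'
from h import *
out=[]
for n,box in(('top',(325,255,370,305)),('scene',(300,190,340,225))):
    s=snap(n); x0,y0,x1,y1=box
    im=s['image'][y0:y1,x0:x1]
    m=capmask(s,box); ys,xs=np.nonzero(m)
    P=np.array([bydepth(s,u,v) for u,v in zip(xs,ys)])
    ztop=np.percentile(P[:,2],90); t=abs(P[:,2]-ztop)<.004
    print(n,len(xs),'ztop',ztop,'depth top centroid',P[t].mean(0), 'px',xs[t].mean(),ys[t].mean(), 'ext',np.ptp(P[t],0))
    # all pixels in box near top height (includes white dash)
    vv,uu=np.mgrid[y0:y1,x0:x1]; A=np.array([bydepth(s,u,v) for u,v in zip(uu.ravel(),vv.ravel())])
    k=abs(A[:,2]-ztop)<.005; print(' all at top',k.sum(),A[k].mean(0),np.ptp(A[k],0)); 
    c=np.array([uu.ravel()[k].mean(),vv.ravel()[k].mean()]); out.append((s,c)); print(' px',c, 'ray@.151',onplane(s,*c,.151))
    hs=cv2.cvtColor(s['image'],cv2.COLOR_BGR2HSV)[y0:y1,x0:x1].reshape(-1,3)
    w=(hs[:,1]<90)&(hs[:,2]>140)
    for a,u,v in zip(A[w],uu.ravel()[w],vv.ravel()[w]):
        if a[2]>.07: print('  white',u,v,a.round(4))
    cv2.imwrite(f'pics/{n}c.png',cv2.resize(im,None,fx=10,fy=10,interpolation=cv2.INTER_NEAREST))
(o1,d1),(o2,d2)=[ray(s,*c) for s,c in out]
t=np.linalg.lstsq(np.c_[d1,-d2],o2-o1,rcond=None)[0]
print('tri',o1+d1*t[0],o2+d2*t[1])
E
```

```text
top 1 ztop 0.14618681185126703 depth top centroid [ 0.48819356 -0.03862716  0.14618681] px 340.0 285.0 ext [0. 0. 0.]
 all at top 222 [ 0.50629393 -0.05207071  0.1490075 ] [0.04492958 0.04471827 0.00915388]
 px [346.0045045  276.72522523] ray@.151 [ 0.50605152 -0.05195846  0.151     ]
  white 344 264 [ 0.5427 -0.0512  0.0906]
  white 345 264 [ 0.5429 -0.0536  0.0895]
  white 344 265 [ 0.5399 -0.0509  0.0939]
  white 345 265 [ 0.5404 -0.0535  0.0905]
  white 344 266 [ 0.5374 -0.0508  0.0954]
  white 345 266 [ 0.5368 -0.0529  0.0998]
  white 346 266 [ 0.5377 -0.0557  0.0928]
  white 345 268 [ 0.5261 -0.0502  0.147 ]
  white 346 268 [ 0.5254 -0.0521  0.1524]
  white 347 268 [ 0.5255 -0.0544  0.1511]
  white 345 269 [ 0.5232 -0.0499  0.1518]
  white 346 269 [ 0.5234 -0.0522  0.1503]
  white 347 269 [ 0.5235 -0.0545  0.1495]
  white 346 270 [ 0.521  -0.0521  0.1518]
  white 347 270 [ 0.5208 -0.0543  0.1532]
  white 346 271 [ 0.5186 -0.052   0.1525]
  white 347 271 [ 0.5192 -0.0545  0.1482]
  white 346 272 [ 0.5162 -0.0519  0.1544]
  white 347 272 [ 0.5171 -0.0546  0.1468]
  white 346 273 
[... 370 characters left out ...]
17.5123966942149 201.94214876033058 ext [0.04448632 0.04499048 0.00644327]
 all at top 164 [ 0.51136943 -0.05411352  0.15028749] [0.04769999 0.04675482 0.00745976]
 px [317.27439024 202.2804878 ] ray@.151 [ 0.51204338 -0.05387902  0.151     ]
  white 317 203 [ 0.5166 -0.0532  0.1531]
  white 316 204 [ 0.5173 -0.0559  0.1488]
  white 317 204 [ 0.5164 -0.0533  0.1487]
  white 316 205 [ 0.523  -0.054   0.1515]
  white 316 206 [ 0.5255 -0.0532  0.1504]
  white 314 223 [ 0.5423 -0.0549  0.0964]
  white 315 223 [ 0.5371 -0.0538  0.0908]
  white 314 224 [ 0.5433 -0.0547  0.0932]
  white 315 224 [ 0.541  -0.0525  0.0913]
tri [ 0.50667429 -0.05228305  0.1453624 ] [ 0.50745647 -0.05546244  0.14563187]
```

View pics/topc.png

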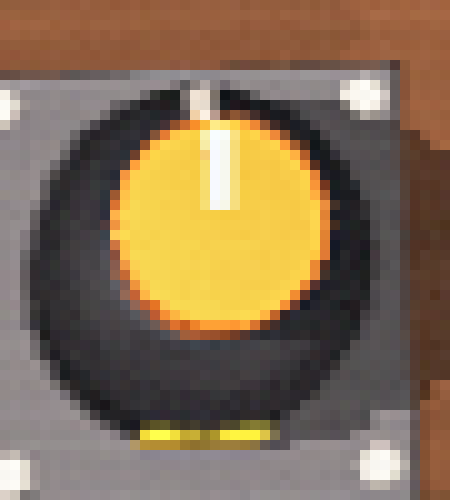

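Emit:
drive_tool(
  targets=[
    {"tz":1,"claw":1},
    {"tx":0.38,"ty":-1,"wz":-0.06,"claw":1},
    {"tx":0.38,"ty":-1,"wz":-0.06,"claw":1},
    {"tx":0.38,"ty":-1,"wz":-0.06,"claw":1},
    {"tx":0.38,"ty":-1,"wz":-0.06,"claw":1},
    {"tx":0.38,"ty":-1,"wz":-0.06,"claw":1},
    {"tx":0.38,"ty":-1,"wz":-0.06,"claw":1},
    {"tx":0.38,"ty":-1,"wz":-0.06,"claw":1},
  ],
)

```text
validation failed for argument at $.ta...
```

Emit:
drive_tool(
  targets=[
    {"tx":0.38,"ty":-1,"wz":-0.06,"claw":1},
    {"tx":0.38,"ty":-1,"wz":-0.06,"claw":1},
    {"tx":0.38,"ty":-1,"wz":-0.06,"claw":1},
    {"tx":0.38,"ty":-1,"wz":-0.06,"claw":1},
    {"tx":0.38,"ty":-1,"wz":-0.06,"claw":1},
    {"tx":0.38,"ty":-1,"wz":-0.06,"claw":1},
    {"tx":0.38,"ty":-1,"wz":-0.06,"claw":1},
    {"tx":0.38,"ty":-1,"wz":-0.06,"claw":1},
  ],
)

```text
validation failed for argument at $.ta...
```

Emit:
drive_tool(
  targets=[
    {"tx":0,"ty":0,"tz":1,"wx":0,"wy":0,"wz":0,"claw":1},
    {"tx":0.38,"ty":-1,"tz":0,"wx":0,"wy":0,"wz":-0.06,"claw":1},
    {"tx":0.38,"ty":-1,"tz":0,"wx":0,"wy":0,"wz":-0.06,"claw":1},
    {"tx":0.38,"ty":-1,"tz":0,"wx":0,"wy":0,"wz":-0.06,"claw":1},
    {"tx":0.38,"ty":-1,"tz":0,"wx":0,"wy":0,"wz":-0.06,"claw":1},
    {"tx":0.38,"ty":-1,"tz":0,"wx":0,"wy":0,"wz":-0.06,"claw":1},
    {"tx":0.38,"ty":-1,"tz":0,"wx":0,"wy":0,"wz":-0.06,"claw":1},
    {"tx":0.38,"ty":-1,"tz":0,"wx":0,"wy":0,"wz":-0.06,"claw":1},
  ],
  force=30,
)

```text
clock: 1.0
tool_pos: [0.3613, 0.3469, 0.2767]
eef_rot: [0.439, 0.898, -0.0, 0.0]
contact_force: [1.3, 0.1, 0.1]
opening: 1.002
finger_force: 0.0
```

Emit:
drive_tool(
  targets=[
    {"tx":0.38,"ty":-1,"tz":0,"wx":0,"wy":0,"wz":-0.06,"claw":1},
    {"tx":0.38,"ty":-1,"tz":0,"wx":0,"wy":0,"wz":-0.06,"claw":1},
    {"tx":0.38,"ty":-1,"tz":0,"wx":0,"wy":0,"wz":-0.06,"claw":1},
    {"tx":0.38,"ty":-1,"tz":0,"wx":0,"wy":0,"wz":-0.06,"claw":1},
    {"tx":0.38,"ty":-1,"tz":0,"wx":0,"wy":0,"wz":-0.06,"claw":1},
    {"tx":0.38,"ty":-1,"tz":0,"wx":0,"wy":0,"wz":-0.06,"claw":1},
    {"tx":0.38,"ty":-1,"tz":0,"wx":0,"wy":0,"wz":-0.06,"claw":1},
    {"tx":0.38,"ty":-1,"tz":0,"wx":0,"wy":0,"wz":-0.06,"claw":1},
  ],
)

```text
clock: 1.8
tool_pos: [0.4525, 0.1069, 0.2768]
eef_rot: [0.649, 0.761, 0.0, 0.0]
contact_force: [-0.1, -0.3, -0.1]
opening: 1.002
finger_force: 0.0
```

Emit:
drive_tool(
  targets=[
    {"tx":0.38,"ty":-1,"tz":0,"wx":0,"wy":0,"wz":-0.06,"claw":1},
    {"tx":0.38,"ty":-1,"tz":0,"wx":0,"wy":0,"wz":-0.06,"claw":1},
    {"tx":0.38,"ty":-1,"tz":0,"wx":0,"wy":0,"wz":-0.06,"claw":1},
    {"tx":0.38,"ty":-1,"tz":0,"wx":0,"wy":0,"wz":-0.06,"claw":1},
    {"tx":0.38,"ty":-1,"tz":0,"wx":0,"wy":0,"wz":-0.06,"claw":1},
    {"tx":0,"ty":0,"tz":0,"wx":0,"wy":0,"wz":0,"claw":1},
    {"tx":0,"ty":0,"tz":0,"wx":0,"wy":0,"wz":0,"claw":1},
    {"tx":0,"ty":0,"tz":0,"wx":0,"wy":0,"wz":0,"claw":1},
  ],
)

```text
clock: 2.6
tool_pos: [0.5088, -0.0404, 0.2766]
eef_rot: [0.758, 0.652, 0.0, -0.001]
contact_force: [0.7, -0.0, 1.2]
opening: 0.998
finger_force: 0.0
```

```bash
python3 - <<'E'
from h import *
s=snap('wrist','w1.png'); print(s['K'],s['cam_to_world'].round(4)); st=r.get_state(); print(st['q'].round(3),st['tool_pos'],st['eef_rot'])
E
```

```text
[[336.20976969   0.         320.0910692 ]
 [  0.         336.20976969 243.87274806]
 [  0.           0.           1.        ]] [[ 9.888e-01  1.426e-01  4.290e-02  5.204e-01]
 [-1.490e-01  9.486e-01  2.792e-01  3.160e-02]
 [-9.000e-04 -2.825e-01  9.593e-01  4.163e-01]
 [ 0.000e+00  0.000e+00  0.000e+00  1.000e+00]]
[-0.092  0.501  0.126  1.879 -0.088  0.768 -0.067] [ 0.50884654 -0.0402437   0.27663413] [ 7.58051648e-01  6.52194269e-01  9.64608625e-05 -5.69912163e-04]
```

View pics/w1.png

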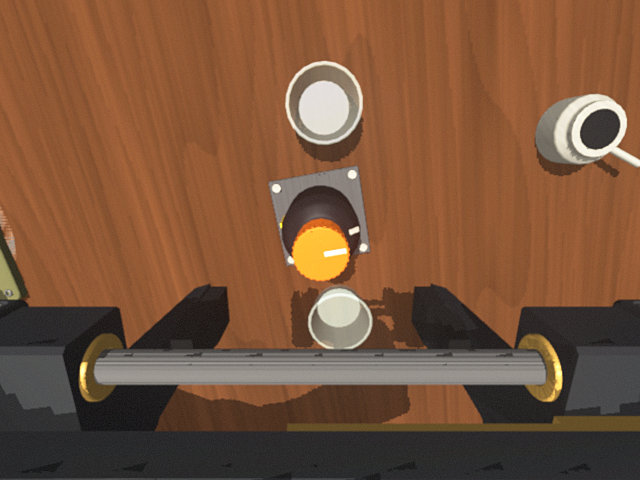

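Wrist view: cap top centre at about (321,252), with the fingers closing along image x (about world x). The cap is close to the centre line. Next I refine with the wrist rays.

```bash
cat >> h.py <<'E'
def captop(s,box,lo=(12,120,180)):
    # bright top face (yellowish orange + dash), ellipse via convex hull; returns centre px, angle of dash
    h=cv2.cvtColor(s['image'],cv2.COLOR_BGR2HSV); m=cv2.inRange(h,lo,(30,255,255)); z=np.zeros_like(m); x0,y0,x1,y1=box
    z[y0:y1,x0:x1]=m[y0:y1,x0:x1]
    c=max(cv2.findContours(z,cv2.RETR_EXTERNAL,cv2.CHAIN_APPROX_NONE)[0],key=cv2.contourArea)
    return cv2.fitEllipse(cv2.convexHull(c))
E
python3 - <<'E'
from h import *
for n,box in (('wrist',(270,200,380,300)),('top',(325,255,370,305)),('scene',(300,190,340,225))):
    s=snap(n)
    x0,y0,x1,y1=box
    (u,v),ax,a=captop(s,box); print(n,u,v,ax,'tops@.151',onplane(s,u,v,.151))
    if n=='wrist':
        vv,uu=np.mgrid[y0:y1,x0:x1]; A=np.array([bydepth(s,p,q) for p,q in zip(uu.ravel(),vv.ravel())])
        k=abs(A[:,2]-.151)<.004; c=A[k].mean(0); print(k.sum(),c,np.ptp(A[k],0),(A[k].max(0)+A[k].min(0))/2)
        hs=cv2.cvtColor(s['image'],cv2.COLOR_BGR2HSV)[y0:y1,x0:x1].reshape(-1,3)
        w=(hs[:,1]<90)&(hs[:,2]>150)
        for nm,kk in(('dash cap',w&k),('dash shoulder',w&(A[:,2]>.085)&(A[:,2]<.105))):
            D=A[kk]; 
            if len(D)>3: vx,vy,px,py=cv2.fitLine(D[:,:2].astype(np.float32),cv2.DIST_L2,0,.01,.01).ravel(); print(nm,len(D),D.mean(0),np.degrees(np.arctan2(vy,vx)))
        o=[(s,(u,v))]
    else: o.append((s,(u,v)))
    if n=='wrist': W=(s,u,v)
    else:
        (o1,d1),(o2,d2)=ray(*W),ray(s,u,v); t=np.linalg.lstsq(np.c_[d1,-d2],o2-o1,rcond=None)[0]; print('tri wrist-',n,o1+d1*t[0],o2+d2*t[1])
E
```

```text
wrist 320.1109924316406 251.6156463623047 (57.05720901489258, 59.774845123291016) tops@.151 [ 0.50760462 -0.05209377  0.151     ]
2466 [ 0.50812585 -0.05243373  0.15257158] [0.04730166 0.04781461 0.00791723] [ 0.50797123 -0.05359607  0.1509618 ]
dash cap 118 [ 0.51953802 -0.0536651   0.15336181] 1.2198018
dash shoulder 60 [ 0.54066034 -0.0529911   0.09536339] 3.0764203Traceback (most recent call last):
  File "<stdin>", line 5, in <module>
  File "h.py", line 27, in captop
    c=max(cv2.findContours(z,cv2.RETR_EXTERNAL,cv2.CHAIN_APPROX_NONE)[0],key=cv2.contourArea)
ValueError: max() iterable argument is empty
```

Emit:
drive_tool(
  targets=[
    {"tx":-0.03,"ty":-0.43,"tz":-0.5,"wx":0,"wy":0,"wz":0,"claw":1},
    {"tx":0,"ty":0,"tz":-1,"wx":0,"wy":0,"wz":0,"claw":1},
    {"tx":0,"ty":0,"tz":-1,"wx":0,"wy":0,"wz":0,"claw":1},
    {"tx":0,"ty":0,"tz":-1,"wx":0,"wy":0,"wz":0,"claw":1},
    {"tx":0,"ty":0,"tz":-0.75,"wx":0,"wy":0,"wz":0,"claw":1},
    {"tx":0,"ty":0,"tz":-0.5,"wx":0,"wy":0,"wz":0,"claw":1},
    {"tx":0,"ty":0,"tz":0,"wx":0,"wy":0,"wz":0,"claw":1},
    {"tx":0,"ty":0,"tz":0,"wx":0,"wy":0,"wz":0,"claw":1},
  ],
)

```text
clock: 3.55
tool_pos: [0.5085, -0.0542, 0.1345]
eef_rot: [0.759, 0.652, 0.0, -0.0]
contact_force: [0.5, 0.9, 1.3]
opening: 1.004
finger_force: 0.0
```

```bash
python3 - <<'E'
from h import *
s=snap('wrist','w2.png'); st=r.get_state(); print(st['tool_pos'],st['eef_rot'],st['contact_force'],st['q'].round(3))
E
```

```text
[ 0.50889014 -0.05438953  0.13497713] [7.58754597e-01 6.51376238e-01 5.41564163e-04 4.04742563e-04] [ 0.57711543 -0.36080967 -0.0051822 ] [-0.028  0.725  0.072  2.014 -0.122  0.405 -0.013]
```

View pics/w2.png

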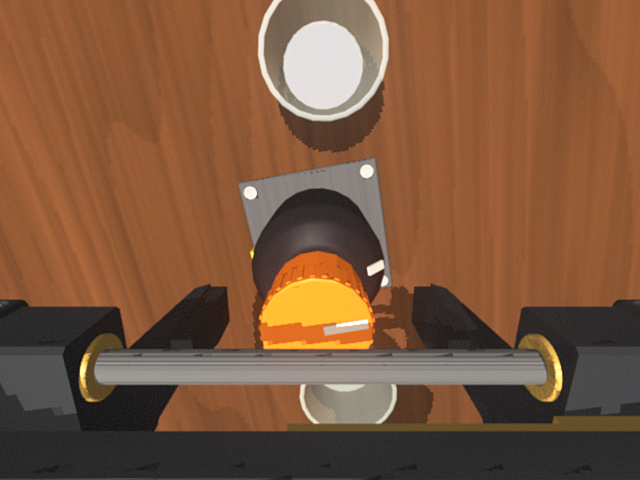

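The cap (262–373 px) sits centred between the fingers (228–413 px) to within about 1 mm, so I close on it.

Emit:
drive_tool(
  targets=[
    {"tx":-0.03,"ty":0.03,"tz":0,"wx":0,"wy":0,"wz":0,"claw":0.2},
    {"tx":0,"ty":0,"tz":0,"wx":0,"wy":0,"wz":0,"claw":0},
    {"tx":0,"ty":0,"tz":0,"wx":0,"wy":0,"wz":0,"claw":-0.3},
    {"tx":0,"ty":0,"tz":0,"wx":0,"wy":0,"wz":0,"claw":-1},
    {"tx":0,"ty":0,"tz":0,"wx":0,"wy":0,"wz":0,"claw":-1},
    {"tx":0,"ty":0,"tz":0,"wx":0,"wy":0,"wz":0,"claw":-1},
    {"tx":0,"ty":0,"tz":0,"wx":0,"wy":0,"wz":0,"claw":-1},
    {"tx":0,"ty":0,"tz":0,"wx":0,"wy":0,"wz":0,"claw":-1},
  ],
  force=40,
)

```text
clock: 4.4
tool_pos: [0.5075, -0.0539, 0.1343]
eef_rot: [0.759, 0.651, 0.0, 0.0]
contact_force: [0.4, 1.3, 1.9]
opening: 0.524
finger_force: 40.0
```

Emit:
drive_tool(
  targets=[
    {"tx":0,"ty":0,"tz":-0.06,"wx":0,"wy":0,"wz":0,"claw":-1},
    {"tx":0,"ty":0,"tz":-0.06,"wx":0,"wy":0,"wz":0,"claw":-1},
    {"tx":0,"ty":0,"tz":-0.06,"wx":0,"wy":0,"wz":0,"claw":-1},
    {"tx":0,"ty":0,"tz":-0.03,"wx":0,"wy":0,"wz":0,"claw":-1},
    {"tx":0,"ty":0,"tz":0,"wx":0,"wy":0,"wz":0,"claw":-1},
    {"tx":0,"ty":0,"tz":0,"wx":0,"wy":0,"wz":0,"claw":-1},
    {"tx":0,"ty":0,"tz":0,"wx":0,"wy":0,"wz":0,"claw":-1},
    {"tx":0,"ty":0,"tz":0,"wx":0,"wy":0,"wz":0,"claw":-1},
  ],
)

```text
clock: 5.2
tool_pos: [0.5075, -0.0539, 0.1282]
eef_rot: [0.759, 0.651, 0.0, 0.0]
contact_force: [-1.3, -0.2, 7.1]
opening: 0.517
finger_force: 40.0
```

```bash
python3 - <<'E'
from h import *
for i in range(3):
    s=snap('wrist'); st=r.get_state(); print(st['tool_pos'],st['contact_force'],st['moment'],st['opening'],st['q'][6])
E
```

```text
[ 0.50751117 -0.0538641   0.1281658 ] [-1.36765244  1.27227223  5.57998601] [-0.03889928  0.27403635  0.00881068] 0.5210280492603957 -0.013205580942823921
[ 0.50750721 -0.05387378  0.12815987] [-0.22399724 -0.98862474  6.67149633] [ 0.00603854  0.24489881 -0.00137718] 0.5236536539626698 -0.013166914611107045
[ 0.50752206 -0.05385676  0.12815819] [-0.47944754  0.53602066  6.80018905] [0.01481632 0.29181561 0.02133147] 0.5164651033166548 -0.013197015479951283
```

Emit:
drive_tool(
  targets=[
    {"tx":0,"ty":0,"tz":0,"wx":0,"wy":0,"wz":0.08,"claw":-1},
    {"tx":0,"ty":0,"tz":0,"wx":0,"wy":0,"wz":0.08,"claw":-1},
    {"tx":0,"ty":0,"tz":0,"wx":0,"wy":0,"wz":0.08,"claw":-1},
    {"tx":0,"ty":0,"tz":0,"wx":0,"wy":0,"wz":0.08,"claw":-1},
    {"tx":0,"ty":0,"tz":0,"wx":0,"wy":0,"wz":0.08,"claw":-1},
    {"tx":0,"ty":0,"tz":0,"wx":0,"wy":0,"wz":0.08,"claw":-1},
    {"tx":0,"ty":0,"tz":0,"wx":0,"wy":0,"wz":0,"claw":-1},
    {"tx":0,"ty":0,"tz":0,"wx":0,"wy":0,"wz":0,"claw":-1},
  ],
)

```text
clock: 6.15
tool_pos: [0.5081, -0.0538, 0.1283]
eef_rot: [0.573, 0.819, 0.001, 0.001]
contact_force: [0.2, 0.4, 6.7]
opening: 0.52
finger_force: 40.0
```

```bash
python3 - <<'E'
from h import *
s=snap('wrist','w3.png'); st=r.get_state(); print(st['tool_pos'],st['contact_force'],st['moment'],st['q'].round(3))
cv2.imwrite('pics/w3c.png',cv2.resize(s['image'][150:400,200:440],None,fx=2,fy=2))
E
```

```text
[ 0.50811397 -0.05379203  0.1282803 ] [-0.57454944 -0.92948422  6.15147056] [0.02620895 0.07958212 0.02455192] [ 0.044  0.733 -0.047  2.016  0.082  0.392  0.283]
```

View pics/w3c.png

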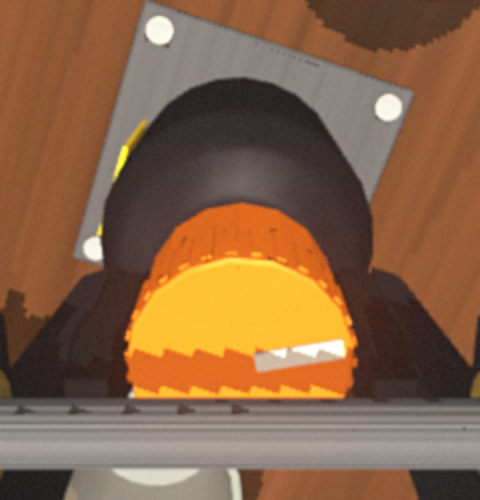

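The dash stays in the same place in the gripper view while the plate has turned, so the cap is turning with the tool (28.7° so far). I continue to about 56°.

Emit:
drive_tool(
  targets=[
    {"tx":0,"ty":0,"tz":0,"wx":0,"wy":0,"wz":0.08,"claw":-1},
    {"tx":0,"ty":0,"tz":0,"wx":0,"wy":0,"wz":0.08,"claw":-1},
    {"tx":0,"ty":0,"tz":0,"wx":0,"wy":0,"wz":0.08,"claw":-1},
    {"tx":0,"ty":0,"tz":0,"wx":0,"wy":0,"wz":0.08,"claw":-1},
    {"tx":0,"ty":0,"tz":0,"wx":0,"wy":0,"wz":0.08,"claw":-1},
    {"tx":0,"ty":0,"tz":0,"wx":0,"wy":0,"wz":0.05,"claw":-1},
    {"tx":0,"ty":0,"tz":0,"wx":0,"wy":0,"wz":0,"claw":-1},
    {"tx":0,"ty":0,"tz":0,"wx":0,"wy":0,"wz":0,"claw":-1},
  ],
)

```text
clock: 7.0
tool_pos: [0.5081, -0.0537, 0.1283]
eef_rot: [0.366, 0.931, 0.0, 0.001]
contact_force: [-0.8, 0.6, 6.4]
opening: 0.521
finger_force: 40.0
```

```bash
python3 - <<'E'
from h import *
s=snap('wrist','w4.png'); st=r.get_state(); e=st['eef_rot']; print(st['tool_pos'],st['contact_force'],st['moment'],'turned deg',2*np.degrees(np.arctan2(e[1],e[0])-np.arctan2(.651,.759)))
cv2.imwrite('pics/w4c.png',cv2.resize(s['image'][150:400,200:440],None,fx=2,fy=2))
E
```

```text
[ 0.50812203 -0.05369707  0.1282773 ] [-0.3990192   0.35307142  5.94343212] [ 0.05464152  0.09815201 -0.00570376] turned deg 55.8194825301853
```

View pics/w4c.png

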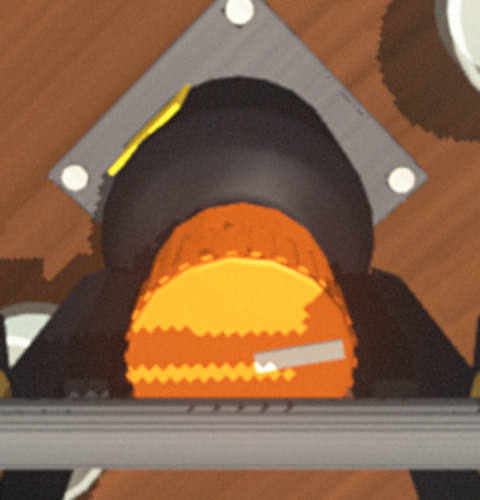

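The dash is still fixed in the gripper view, and the cap has turned 55.8° while pressed. I lift gently first.

Emit:
drive_tool(
  targets=[
    {"tx":0,"ty":0,"tz":0.1,"wx":0,"wy":0,"wz":0,"claw":-1},
    {"tx":0,"ty":0,"tz":0.1,"wx":0,"wy":0,"wz":0,"claw":-1},
    {"tx":0,"ty":0,"tz":0.1,"wx":0,"wy":0,"wz":0,"claw":-1},
    {"tx":0,"ty":0,"tz":0.1,"wx":0,"wy":0,"wz":0,"claw":-1},
    {"tx":0,"ty":0,"tz":0.1,"wx":0,"wy":0,"wz":0,"claw":-1},
    {"tx":0,"ty":0,"tz":0.1,"wx":0,"wy":0,"wz":0,"claw":-1},
    {"tx":0,"ty":0,"tz":0,"wx":0,"wy":0,"wz":0,"claw":-1},
    {"tx":0,"ty":0,"tz":0,"wx":0,"wy":0,"wz":0,"claw":-1},
  ],
)

```text
clock: 7.85
tool_pos: [0.5074, -0.0538, 0.146]
eef_rot: [0.366, 0.931, 0.0, 0.0]
contact_force: [-0.5, -0.0, -0.7]
opening: 0.522
finger_force: 40.0
```

Force is near zero, so the cap has come free. I finish the lift to TCP z of about 0.214.

Emit:
drive_tool(
  targets=[
    {"tx":0,"ty":0,"tz":0.4,"wx":0,"wy":0,"wz":0,"claw":-1},
    {"tx":0,"ty":0,"tz":0.4,"wx":0,"wy":0,"wz":0,"claw":-1},
    {"tx":0,"ty":0,"tz":0.4,"wx":0,"wy":0,"wz":0,"claw":-1},
    {"tx":0,"ty":0,"tz":0.4,"wx":0,"wy":0,"wz":0,"claw":-1},
    {"tx":0,"ty":0,"tz":0.4,"wx":0,"wy":0,"wz":0,"claw":-1},
    {"tx":0,"ty":0,"tz":0.27,"wx":0,"wy":0,"wz":0,"claw":-1},
    {"tx":0,"ty":0,"tz":0,"wx":0,"wy":0,"wz":0,"claw":-1},
    {"tx":0,"ty":0,"tz":0,"wx":0,"wy":0,"wz":0,"claw":-1},
  ],
)

```text
clock: 8.65
tool_pos: [0.5073, -0.0539, 0.2141]
eef_rot: [0.366, 0.931, 0.0, 0.0]
contact_force: [-0.8, -0.1, -0.7]
opening: 0.523
finger_force: 40.0
```

Emit:
drive_tool(
  targets=[
    {"tx":0,"ty":0,"tz":0,"wx":0,"wy":0,"wz":0,"claw":-1},
    {"tx":0,"ty":0,"tz":0,"wx":0,"wy":0,"wz":0,"claw":-1},
    {"tx":0,"ty":0,"tz":0,"wx":0,"wy":0,"wz":0,"claw":-1},
    {"tx":0,"ty":0,"tz":0,"wx":0,"wy":0,"wz":0,"claw":-1},
    {"tx":0,"ty":0,"tz":0,"wx":0,"wy":0,"wz":0,"claw":-1},
    {"tx":0,"ty":0,"tz":0,"wx":0,"wy":0,"wz":0,"claw":-1},
    {"tx":0,"ty":0,"tz":0,"wx":0,"wy":0,"wz":0,"claw":-1},
    {"tx":0,"ty":0,"tz":0,"wx":0,"wy":0,"wz":0,"claw":-1},
  ],
)

```text
clock: 9.45
tool_pos: [0.5075, -0.0538, 0.2141]
eef_rot: [0.366, 0.931, 0.0, 0.0]
contact_force: [-0.7, -0.1, 0.4]
opening: 0.521
finger_force: 40.0
```

```bash
python3 - <<'E'
from h import *
s=snap('scene'); cv2.imwrite('pics/s5.png',cv2.resize(s['image'][130:280,230:410],None,fx=4,fy=4))
st=r.get_state(); print(st['tool_pos'],st['contact_force'],st['finger_force'],abs(st['qd']).max())
E
```

```text
[ 0.50746986 -0.0538435   0.21406388] [-0.60744822 -0.57496043 -0.56664097] 40.00006910480579 0.0016183832700247883
```

View pics/s5.png

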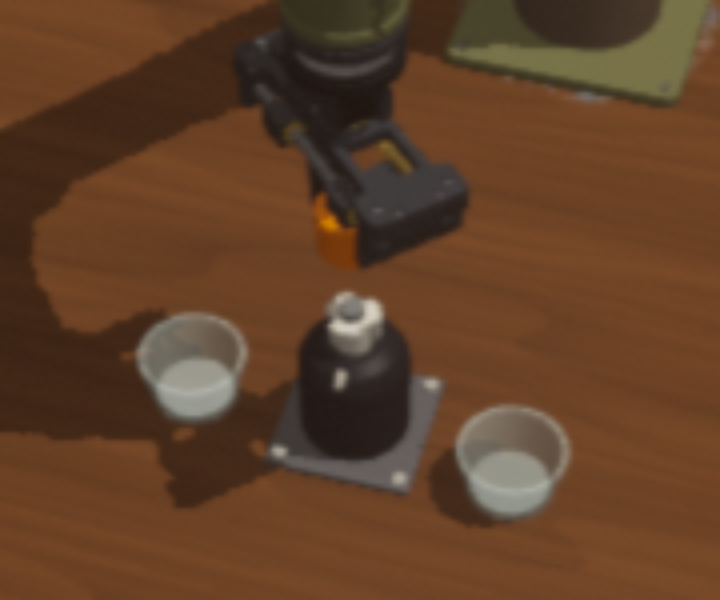

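The crop shows the orange cap in the gripper at about (335,235), above the open white neck at (352,320). Both ramekins are undisturbed, so I hand the job in.

```bash
python3 -c "
from h import *
print(workorder.finish_job())"
```

```text
the job is handed in; nothing more can be done
None
```

The cap was pressed, twisted about 56° counter-clockwise and lifted off; it is held upright and still about 80 mm above the open neck, both ramekins look undisturbed, and the job is handed in (no verdict was returned).

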